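# Find the softest stamping stand and drop its tag

## Robot

A 6-joint arm with a two-finger parallel gripper is mounted at the origin on the work surface. World frame = base frame: x ahead of the robot, y to its left, z up, the work surface at z = 0. Lengths are in m, angles in degrees, forces in N, time in s.
With the tool pointing down it reaches from about 0.25 to 0.725 m from the base axis. Payload 9.7 kg.
Tool frame: the origin (TCP) lies midway between the tips of the shut fingers; the grasp point (between the pads) lies 19 mm behind it; z points along the fingers, y is the line along which they close (so a half turn about z gives the same grasp; the last joint's range is limited). The gripper opens to 85 mm and grips with 20 to 120 N. Pads are 22 mm wide; open, the fingers measure 114 mm over their backs; the gripper's body (76 mm by 85 mm) begins 54 mm behind the grasp point. The pads swing forward as they close: fully open they stand 13 mm farther back than shut.
Start: joints at [68.755, 4.979, 10.078, 95.1, 0, 90], TCP at [0.199, 0.513, 0.231] pointing down, gripper open.
Joint ranges: [-179.16, 179.16], [-48.56, 103.87], [-65.8, 70.77], [-126.05, 130.52], [-82.76, 87.17], [-180, 180]. Speed limits (degrees/s): [127.2, 127.2, 147.25, 180, 180, 180].

## Interface

Orientations are given as [roll, pitch, yaw] about the fixed x, y, z axes, in that order (R = Rz(yaw) Ry(pitch) Rx(roll)).
In Python, from workcell import bot gives the robot as it stands. The module is installed in compiled form; this text tells all that it offers.
- The arm moves only by the tool send_rows, never from a script. Its argument "moves" is one flat list of numbers, 7 for each row, row after row: the shift along the world's x, y, z normalised to -1 to 1, where 1 is 0.025 m, then the turn, a rotation vector about the world's x, y, z normalised to -1 to 1, where 1 is 0.15 rad, then the closure, from -1 (fully open) to 1 (shut), so that 0 is half open. A call has 1 to 8 rows; each row shifts and turns the commanded pose from where the row before left it; what a row does not reach is not made up. A row lasts 1/8 s, in which the tool goes at most 62.5 mm and 10.7 degrees, less where a joint would pass 70% of its speed; a pose out of reach is approached as far as the arm can. A call with a number of a shift or a turn outside -1 to 1 is refused whole. A call with a gripper value outside its range is refused whole. The fingers move at their own pace and stop on an object; "squeeze" is the grip in N (left out, the last holds). Time passes only in rows, so rows that do not move let the fingers close. It gives the time, the measured TCP pose, the force, the opening and the grip force at its end, in the units of the state.
- bot.get_obs(): the state, without advancing time (a new reading comes with each control period).
- bot.camera(name): name is "scene" or "top" or "wrist"; returns a dict with "color" (384x512x3 uint8, red, green, blue), "camera_matrix" (3x3 intrinsics, pixels), "D" ([k1, k2, p1, p2, k3] as OpenCV has them; the pictures are not rectified), "R" (3x3) and "t" (3): a world point X has camera coordinates R X + t. Camera axes: x right, y down, z forward; pixel columns grow to the right and rows downward; lengths in m; the calibration is good to about 2 mm. A picture is of the moment at which its call begins. There is no depth.
- bot.job_done(): hands the job in; it is judged then, once.
Trained networks look in the newest picture that a camera, given by its name, has taken for a name from the list of things; names that differ only in an ending like _2 or _b are one class to them, and where a whole thing is asked for, a point or a joint stands for the part that bears it (a point fixed in the world has none). Each returns a list of dicts, best first, with "p" (0 to 1); they miss things now and then, are a little off and sometimes report something else, mostly with a low value. They report only what shows in the picture. A call takes as long as a camera call. They do not tell look-alikes from the thing itself.
- bot.boxes_of(camera, query): "extent" ([left, top, right, bottom] in pixels, round what is visible of it).
- bot.trace(camera, query): "region" (384x512 bool, what is visible of it) and "extent" ([left, top, right, bottom] in pixels, round what is visible of it).
- bot.landmark_of(camera, query): "pixel" ([column, row] in pixels: a listed point, or the origin of a listed thing).
The state is a dict: "time": time; "q": joint angles; "qd": joint speeds; "joint_efforts": joint torques, N m; "ee_pos": TCP position; "tcp_rot": TCP orientation; "wrist_force": force on the tool from outside, world axes, zero at the start; "torque": the same for the moment, N m; "opening": finger opening in m; "grasp_force": force on a finger pad.
Only numpy, scipy, OpenCV 4.12 (cv2) and the standard library are available. Lean on these libraries where they do the work, as an engineer would, in place of code of your own. Each camera call takes 0.05 s, during which the arm holds its last target. There are 200 camera calls.

## Task

A delicate seal print needs the stamping stand with the softest springs: with your fingertips press the round grey pad of each of the three stands down by about a centimetre, so that the pad drives its yellow rider down, and feel which gives most easily. Only then push the red tag of the softest stand all the way down, and leave the other two tags up. Only press: do not touch the yellow riders yourself, pick nothing up, and leave the other things on the desk where they are.

Things in the scene. Friction and masses are not known exactly. Their poses are not given: they have to be found in the camera images.
- stand_a: one of three stamping stands that look alike: a dark wood base 160 (its x) by 100 (its y) by 18 mm high, fixed to the desk; its springs' stiffness differs from the other stands' and cannot be seen. Origin: centre of the underside; +x points along the base from the red tag to the yellow rider (roughly away from the robot), z up. In this frame the pad's axis is at x +28, y 0, the tag at x -56, y 0 and the rider at x +71, y 0 mm
- pad_a_top (a point): centre of the flat grey top of the round sprung pad (64 mm diameter, 24 mm thick) on stand_a; 70 mm above the desk at rest, it moves straight down with the pad
- pad_a (a joint): how far the pad of stand_a is pressed down, m: 0 at rest, 0.018 fully down; springs back by itself. A light push of 1.5 N starts it moving, then the force grows in proportion to the travel; pressed 10 mm, a pad resists with some 3 to 12 N and each stands clearly apart from the next (a factor of about 1.5 or more)
- rider_a: yellow bar 12 by 26 by 8 mm on two thin steel posts at the +x end of stand_a, under a brass tongue of the pad: the pad pushes it down and it stays at the lowest point reached. Origin: centre of its underside, 42 mm above the desk when fully up (it starts 0 to 3 mm lower), 24 mm when the pad has been fully down
- tag_a_top (a point): centre of the top of the red tag of stand_a: a round cap 24 mm in diameter, 8 mm high on an 8 mm stem above a brass block (28 mm square, top 38 mm above the desk); top of the cap 66 mm above the desk when up, 50 mm when fully down
- tag_a (a joint): how far the red tag of stand_a is pushed down, m: 0 up (it starts at 0 to 0.002), 0.016 fully down at a hard stop; it moves with about 4 N of friction and stays where it is left
- stand_b: one of three stamping stands that look alike: a dark wood base 160 (its x) by 100 (its y) by 18 mm high, fixed to the desk; its springs' stiffness differs from the other stands' and cannot be seen. Origin: centre of the underside; +x points along the base from the red tag to the yellow rider (roughly away from the robot), z up. In this frame the pad's axis is at x +28, y 0, the tag at x -56, y 0 and the rider at x +71, y 0 mm
- pad_b_top (a point): centre of the flat grey top of the round sprung pad (64 mm diameter, 24 mm thick) on stand_b; 70 mm above the desk at rest, it moves straight down with the pad
- pad_b (a joint): how far the pad of stand_b is pressed down, m: 0 at rest, 0.018 fully down; springs back by itself. A light push of 1.5 N starts it moving, then the force grows in proportion to the travel; pressed 10 mm, a pad resists with some 3 to 12 N and each stands clearly apart from the next (a factor of about 1.5 or more)
- rider_b: yellow bar 12 by 26 by 8 mm on two thin steel posts at the +x end of stand_b, under a brass tongue of the pad: the pad pushes it down and it stays at the lowest point reached. Origin: centre of its underside, 42 mm above the desk when fully up (it starts 0 to 3 mm lower), 24 mm when the pad has been fully down
- tag_b_top (a point): centre of the top of the red tag of stand_b: a round cap 24 mm in diameter, 8 mm high on an 8 mm stem above a brass block (28 mm square, top 38 mm above the desk); top of the cap 66 mm above the desk when up, 50 mm when fully down
- tag_b (a joint): how far the red tag of stand_b is pushed down, m: 0 up (it starts at 0 to 0.002), 0.016 fully down at a hard stop; it moves with about 4 N of friction and stays where it is left
- stand_c: one of three stamping stands that look alike: a dark wood base 160 (its x) by 100 (its y) by 18 mm high, fixed to the desk; its springs' stiffness differs from the other stands' and cannot be seen. Origin: centre of the underside; +x points along the base from the red tag to the yellow rider (roughly away from the robot), z up. In this frame the pad's axis is at x +28, y 0, the tag at x -56, y 0 and the rider at x +71, y 0 mm
- pad_c_top (a point): centre of the flat grey top of the round sprung pad (64 mm diameter, 24 mm thick) on stand_c; 70 mm above the desk at rest, it moves straight down with the pad
- pad_c (a joint): how far the pad of stand_c is pressed down, m: 0 at rest, 0.018 fully down; springs back by itself. A light push of 1.5 N starts it moving, then the force grows in proportion to the travel; pressed 10 mm, a pad resists with some 3 to 12 N and each stands clearly apart from the next (a factor of about 1.5 or more)
- rider_c: yellow bar 12 by 26 by 8 mm on two thin steel posts at the +x end of stand_c, under a brass tongue of the pad: the pad pushes it down and it stays at the lowest point reached. Origin: centre of its underside, 42 mm above the desk when fully up (it starts 0 to 3 mm lower), 24 mm when the pad has been fully down
- tag_c_top (a point): centre of the top of the red tag of stand_c: a round cap 24 mm in diameter, 8 mm high on an 8 mm stem above a brass block (28 mm square, top 38 mm above the desk); top of the cap 66 mm above the desk when up, 50 mm when fully down
- tag_c (a joint): how far the red tag of stand_c is pushed down, m: 0 up (it starts at 0 to 0.002), 0.016 fully down at a hard stop; it moves with about 4 N of friction and stays where it is left
- seal_green: green stone seal, 26 mm square, 60 mm tall with a small knob; loose, stands between two stands; origin: centre of the underside; a bystander to be left alone
- seal_white: pale marble seal, 26 mm square, 60 mm tall with a small knob; loose, stands between two stands; origin: centre of the underside; a bystander to be left alone
- red_bottle: closed red bottle, 56 mm diameter, 130 mm tall; loose; origin: centre of the underside; a bystander to be left alone
- porcelain_box: round blue porcelain box, 94 mm diameter, 53 mm tall; loose; origin: centre of the underside; a bystander to be left alone
- inkstone: round dark inkstone, 100 mm diameter, 19 mm high; loose; origin: centre of the underside; a bystander to be left alone
- seal_case: light wooden block-shaped seal case, 50 by 90 by 40 mm high; loose; origin: centre of the underside; a bystander to be left alone
Things that resemble listed ones, but are neither listed nor needed, are in the scene too. What is shaped like the stand_b but pink or purple is not meant. Leave any pink or turquoise look-alike of the stand_c alone.

How it is judged (in metres and radians):
On the way, in this order (a step that is already met when the one before it is completed fails the run):
1. all three pads have been pressed (each rider driven at least 6 mm below its top position), in any order, with every tag still up (z of rider_a in the frame of stand_a below 0.036 m and z of rider_b in the frame of stand_b below 0.036 m and z of rider_c in the frame of stand_c below 0.036 m and value of joint each of tag_a, tag_b, tag_c below 0.005 m), for 0.2 s.
2. the red tag of the softest stand is pushed down (12 mm or more of its 16 mm) (value of joint tag_b above 0.012 m), for 0.2 s.
At the end, for the whole second after the job is handed in: The red tag of the softest stand is down by 12 mm or more of its 16 mm, the other two tags are up (less than 5 mm down), all three riders are at least 6 mm below their top position, all pads have sprung back up (within 3 mm), and every bystander is within 20 mm of where it began (z of rider_a in the frame of stand_a below 0.036 m and z of rider_b in the frame of stand_b below 0.036 m and z of rider_c in the frame of stand_c below 0.036 m and value of joint tag_b above 0.012 m and value of joint each of tag_a, tag_c below 0.005 m and value of joint each of pad_a, pad_b, pad_c below 0.003 m and distance of each of seal_green, seal_white, red_bottle, porcelain_box, inkstone, seal_case from where it was at the start of the episode below 0.02 m); the robot touches nothing.
It fails at once if the tag of a stand that is not the softest is pushed down (5 mm or more) (value of joint any of tag_a, tag_c above 0.005 m).
It fails at once if a yellow rider is pushed by the robot itself (more than 1 N) (contact force between any of the arm, the fingers and rider_a above 1 N or contact force between any of the arm, the fingers and rider_b above 1 N or contact force between any of the arm, the fingers and rider_c above 1 N).
It fails at once if a bystander is lifted, or moved by more than 20 mm (distance of any of seal_green, seal_white, red_bottle, porcelain_box, inkstone, seal_case from where it was at the start of the episode above 0.02 m).
It also fails if it takes over 45 s, if anything falls off the work surface, if the arm or the gripper's body presses on something with over 40 N, if the wrist force passes 120 N, or if a joint passes its speed limit or range.

## Working session

There is one attempt and no reset: what is moved stays moved. The work goes in short steps, Python scripts to look and compute and a tool call to move; the robot and the scene stay as the last step left them, time stands still between calls to the robot, and variables do not carry over. Pictures are saved under pics/ and viewed, at most 10 in all, crops included, and the job is handed in when it is done.

Besides the shell and the picture viewer there is one more tool, called as a command line: name --argument value ..., lists and objects as JSON in quotes. send_rows: Moves the arm, as the interface text tells. Its arguments: {"type":"object","properties":{"moves":{"type":"array"},"squeeze":{"type":"number"}},"required":["moves"]}

```bash
mkdir -p pics; cat > h.py <<'E'
import numpy as np,cv2
from workcell import bot
def ray(c,px,z):
    K,D,R,t=[np.array(c[k],float) for k in("camera_matrix","D","R","t")]
    u=cv2.undistortPoints(np.array([[px]],float),K,D)[0,0]
    d=R.T@np.array([u[0],u[1],1]); o=-R.T@t
    return o+d*(z-o[2])/d[2]
E
python3 - <<'E'
from h import *
s=bot.get_obs();print(s["time"],s["ee_pos"],s["tcp_rot"],s["wrist_force"])
ims=[]
for n in("scene","top"):
    c=bot.camera(n);cv2.imwrite(f"pics/{n}0.png",c["color"][:,:,::-1])
    for q,z in(("pad_a_top",.07),("tag_a_top",.066),("stand_a",0),("rider_a",.041),("seal_green",0),("seal_white",0),("red_bottle",0),("porcelain_box",0),("inkstone",0),("seal_case",0)):
        for r in bot.landmark_of(n,q):
            if r["p"]>.2: print(n,q,round(r["p"],2),np.round(r["pixel"]),np.round(ray(c,r["pixel"],z),3))
E
```

```text
0.0 [0.19920685 0.51241529 0.23057158] [-1.79923939e+02 -1.39899842e-04  1.58755938e+02] [ 0.04083792  0.23520335 -0.07329381]
scene pad_a_top 0.63 [331. 153.] [0.569 0.244 0.07 ]
scene tag_a_top 0.47 [313. 140.] [0.49  0.267 0.066]
scene tag_a_top 0.4 [276. 218.] [ 0.604 -0.05   0.066]
scene tag_a_top 0.3 [264. 211.] [ 0.566 -0.051  0.066]
scene stand_a 0.88 [265. 211.] [ 0.529 -0.005  0.   ]
scene stand_a 0.77 [278. 115.] [0.272 0.367 0.   ]
scene stand_a 0.72 [180. 362.] [ 0.666 -0.439  0.   ]
scene stand_a 0.69 [ 95. 239.] [ 0.25  -0.373  0.   ]
scene stand_a 0.68 [170. 205.] [ 0.31  -0.165 -0.   ]
scene stand_a 0.66 [324. 164.] [ 0.541  0.26  -0.   ]
scene stand_a 0.56 [209. 268.] [ 0.547 -0.239  0.   ]
scene rider_a 0.63 [ 93. 246.] [ 0.303 -0.398  0.041]
scene rider_a 0.6 [180. 210.] [ 0.38  -0.179  0.041]
scene rider_a 0.6 [317. 195.] [0.622 0.106 0.041]
scene rider_a 0.56 [286. 116.] [0.331 0.335 0.041]
scene rider_a 0.53 [278. 216.] [ 0.59  -0.024  0.041]
scene rider_a 0.47 [334. 166.] [0.591 0.233 0.041]
scene rider_a 0.47 [224. 283.] [ 0.624 -0.26   0.041]
scene rider_a 0
[... 1135 characters left out ...]
] [0.536 0.256 0.   ]
top rider_a 0.56 [371. 267.] [ 0.312 -0.399  0.041]
top rider_a 0.51 [293. 238.] [ 0.389 -0.18   0.041]
top rider_a 0.49 [387. 123.] [ 0.722 -0.454  0.041]
top rider_a 0.47 [235. 163.] [ 0.595 -0.018  0.041]
top rider_a 0.39 [318. 156.] [ 0.619 -0.249  0.041]
top rider_a 0.35 [145. 158.] [0.603 0.236 0.041]
top seal_green 0.6 [186. 160.] [0.607 0.127 0.   ]
top seal_white 0.65 [275. 174.] [ 0.57  -0.133  0.   ]
top red_bottle 0.55 [128. 115.] [0.741 0.306 0.   ]
top porcelain_box 0.59 [176. 107.] [0.767 0.164 0.   ]
top inkstone 0.87 [282. 110.] [ 0.766 -0.152  0.   ]
top inkstone 0.42 [319. 159.] [ 0.619 -0.261  0.   ]
top seal_case 0.66 [168. 250.] [0.348 0.169 0.   ]
```

View pics/scene0.png

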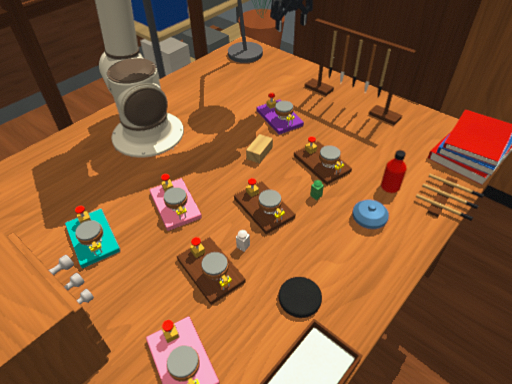

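View pics/top0.png

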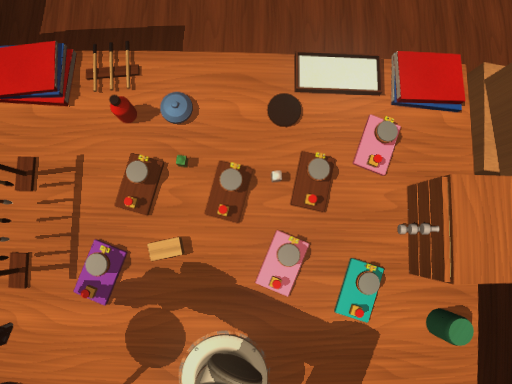

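The scene shows three dark-wood stands; in the top image their pads are at about (137,169), (231,179) and (318,166). The look-alikes to leave alone are purple (100,272), pink (284,264), pink (378,145) and turquoise (360,291). Next I'll measure the pads and caps by colour and check one crop.

```bash
python3 - <<'E'
from h import *
est=[(.566,.254),(.53,-.005),(.575,-.25)]
rows={}
for n in("top","scene"):
    c=bot.camera(n);im=c["color"];hsv=cv2.cvtColor(im,cv2.COLOR_RGB2HSV)
    K,D,R,t=[np.array(c[k],float) for k in("camera_matrix","D","R","t")]
    grey=((hsv[...,1]<50)&(hsv[...,2]>80)&(hsv[...,2]<200)).astype('u1')
    red=(((hsv[...,0]<5)|(hsv[...,0]>174))&(hsv[...,1]>190)&(hsv[...,2]>110)).astype('u1')
    for nm,m,z in(("pad",grey,.07),("tag",red,.064)):
        k,l,st,ce=cv2.connectedComponentsWithStats(m)
        for i in range(1,k):
            if st[i,4]>15:
                p=ray(c,ce[i],z)
                if .42<p[0]<.62 and -.32<p[1]<.32: print(n,nm,st[i],ce[i].round(1),p.round(4))
    if n=="top": cv2.imwrite("pics/crop.png",cv2.resize(im[140:225,105:345,::-1],None,fx=3.3,fy=3.3,interpolation=cv2.INTER_CUBIC))
E
```

```text
top tag [309 194   8   9  53] [312.6 198.2] [ 0.4977 -0.2299  0.064 ]
top tag [124 197   8   8  52] [127.5 200.9] [0.48   0.2712 0.064 ]
top tag [219 205   8   8  47] [222.6 208.9] [0.4638 0.0134 0.064 ]
scene pad [320 146  20  14 209] [329.6 152.4] [0.5644 0.245  0.07  ]
scene pad [259 190  22  17 293] [269.4 198. ] [ 0.5482 -0.01    0.07  ]
scene pad [236 236  14  15 143] [242.3 242.4] [ 0.5926 -0.1634  0.07  ]
scene pad [202 252  25  22 435] [214.  262.9] [ 0.5829 -0.249   0.07  ]
scene tag [308 137   8   5  29] [311.6 139.1] [0.4836 0.2673 0.064 ]
scene tag [248 179   8   6  39] [251.7 181.3] [0.4667 0.0105 0.064 ]
scene tag [191 238  10   8  52] [195.6 241.1] [ 0.5007 -0.2316  0.064 ]
```

View pics/crop.png

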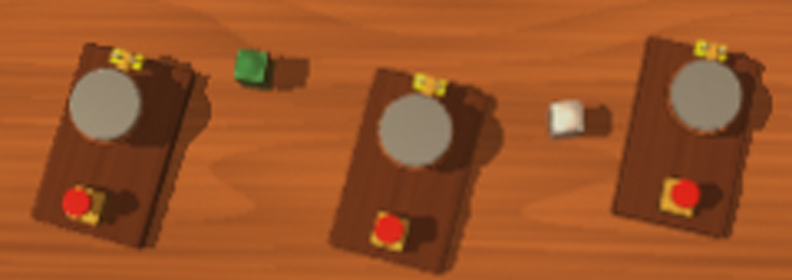

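The crop confirms the choice: left pad (104,103), middle pad (415,130), right pad (705,95), with a red cap below each. All bases are dark brown. The measured pad-to-tag distance is about 85–86 mm (nominal 84), so the fixes are sound. World targets:

| Stand | Pad | Tag |
|---|---|---|
| Left | (.563, .245) | (.482, .269) |
| Middle | (.547, -.010) | (.465, .012) |
| Right | (.581, -.249) | (.499, -.231) |

send_rows --moves '[0.9,-0.67,0,0,0,0,1,0.9,-0.67,0,0,0,0,1,0.9,-0.67,0,0,0,0,1,0.9,-0.67,0,0,0,0,1,0.9,-0.67,0,0,0,0,1,0.9,-0.67,0,0,0,0,1,0.9,-0.67,0,0,0,0,1,0.9,-0.67,0,0,0,0,1]' --squeeze 60

```text
time: 2.2
ee_pos: [0.38, 0.378, 0.2313]
tcp_rot: [180.0, 0.0, 158.8]
wrist_force: [0.2, 0.1, -0.0]
opening: -0.0002
grasp_force: 0.0
```

send_rows --moves '[0.9,-0.67,-0.6,0,0,0,1,0.9,-0.67,-0.6,0,0,0,1,0.9,-0.67,-0.6,0,0,0,1,0.9,-0.67,-0.6,0,0,0,1,0.9,-0.67,-0.6,0,0,0,1,0.9,-0.67,-0.6,0,0,0,1,0.9,-0.67,-0.6,0,0,0,1,0,0,-0.6,0,0,0,1]'

```text
time: 3.2
ee_pos: [0.5378, 0.2603, 0.1104]
tcp_rot: [-180.0, -0.0, 158.6]
wrist_force: [-0.7, -0.3, -0.4]
opening: -0.0001
grasp_force: 0.0
```

send_rows --moves '[0.88,-0.56,-0.4,0,0,0,1,0,0,-0.5,0,0,0,1,0,0,-0.5,0,0,0,1,0,0,0,0,0,0,1,0,0,0,0,0,0,1]'

```text
time: 3.82
ee_pos: [0.5587, 0.2478, 0.0768]
tcp_rot: [180.0, 0.0, 158.8]
wrist_force: [0.3, 0.1, 0.3]
opening: -0.0
grasp_force: 0.0
```

send_rows --moves '[0,0,-0.3,0,0,0,1,0,0,-0.3,0,0,0,1,0,0,0,0,0,0,1,0,0,0,0,0,0,1]'

```text
time: 4.32
ee_pos: [0.5592, 0.2478, 0.062]
tcp_rot: [179.9, 0.0, 158.8]
wrist_force: [1.0, 2.4, 5.8]
opening: 0.0001
grasp_force: 2.6
```

send_rows --moves '[0,0,-0.12,0,0,0,1,0,0,0,0,0,0,1,0,0,0,0,0,0,1,0,0,0,0,0,0,1]'

```text
time: 4.82
ee_pos: [0.5593, 0.2478, 0.0592]
tcp_rot: [179.9, 0.1, 158.8]
wrist_force: [-0.2, 1.7, 6.3]
opening: -0.0
grasp_force: 3.2
```

```bash
python3 - <<'E'
from h import *
s=bot.get_obs();print(s["time"],s["ee_pos"],s["wrist_force"],s["torque"])
c=bot.camera("wrist");cv2.imwrite("pics/w1.png",c["color"][:,:,::-1])
E
```

```text
4.825 [0.55925222 0.24780314 0.05923019] [-0.15430756  1.65960866  6.29218637] [ 0.39437874 -0.08716977 -0.02128549]
```

View pics/w1.png

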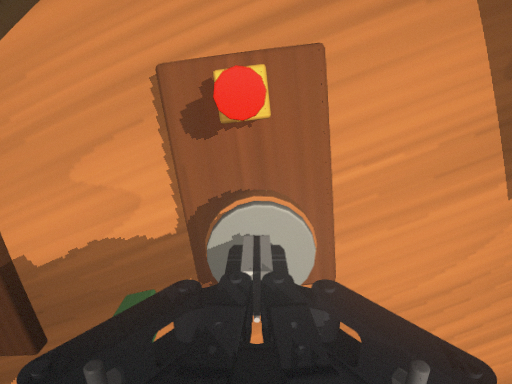

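The wrist view shows the fingertips on the left pad (260,240), pressed 10.8 mm, with the red tag up at (240,93). Force is about 6.3 N. Next is the middle stand.

send_rows --moves '[0,0,0.8,0,0,0,1,0,0,0.8,0,0,0,1,-0.05,-0.8,0,0,0,0,1,-0.05,-0.94,0,0,0,0,1,-0.05,-0.94,0,0,0,0,1,-0.05,-0.94,0,0,0,0,1,-0.05,-0.94,0,0,0,0,1,-0.05,-0.94,0,0,0,0,1]'

```text
time: 5.88
ee_pos: [0.5507, 0.1075, 0.0977]
tcp_rot: [-180.0, -0.0, 158.7]
wrist_force: [-0.7, -0.4, 0.3]
opening: 0.0001
grasp_force: 0.0
```

send_rows --moves '[-0.05,-0.94,0,0,0,0,1,-0.05,-0.94,0,0,0,0,1,-0.05,-0.94,0,0,0,0,1,-0.05,-0.94,0,0,0,0,1,-0.05,-0.94,0,0,0,0,1,0,0,-0.5,0,0,0,1,0,0,-0.4,0,0,0,1,0,0,0,0,0,0,1]'

```text
time: 6.88
ee_pos: [0.5441, -0.0073, 0.0743]
tcp_rot: [-180.0, -0.1, 158.8]
wrist_force: [-0.7, 0.4, -0.5]
opening: -0.0001
grasp_force: 0.0
```

send_rows --moves '[0,0,0,0,0,0,1,0,0,0,0,0,0,1]'

```text
time: 7.12
ee_pos: [0.5452, -0.0073, 0.0761]
tcp_rot: [180.0, 0.0, 158.8]
wrist_force: [1.3, 0.2, -0.4]
opening: -0.0006
grasp_force: 0.0
```

send_rows --moves '[0,0,-0.3,0,0,0,1,0,0,-0.38,0,0,0,1,0,0,0,0,0,0,1,0,0,0,0,0,0,1,0,0,0,0,0,0,1]'

```text
time: 7.75
ee_pos: [0.5451, -0.0075, 0.059]
tcp_rot: [180.0, 0.0, 158.8]
wrist_force: [1.2, 1.4, 3.2]
opening: 0.0004
grasp_force: 1.6
```

```bash
python3 - <<'E'
from h import *
for i in range(3):
    c=bot.camera("wrist");s=bot.get_obs();print(s["time"],s["ee_pos"],s["wrist_force"])
cv2.imwrite("pics/w2.png",c["color"][:,:,::-1])
E
```

```text
7.8 [ 0.54507978 -0.00753609  0.059022  ] [0.09365041 1.25938151 3.37684829]
7.85 [ 0.54508413 -0.00754943  0.0589814 ] [0.25263595 1.95435566 3.60302538]
7.9 [ 0.54503295 -0.00754113  0.05891023] [-0.49142598  2.73018371  3.25588303]
```

View pics/w2.png

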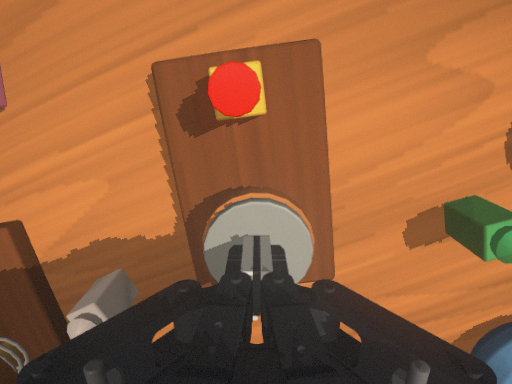

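The fingertips are on the middle pad (258,240) and its tag is up at (235,88). Force is about 3.4 N at 11 mm. Next is the right stand, passing over the white seal at z ≈ 0.10.

send_rows --moves '[0,0,1,0,0,0,1,0,0,0.8,0,0,0,1,0.13,-0.96,0,0,0,0,1,0.13,-0.96,0,0,0,0,1,0.13,-0.96,0,0,0,0,1,0.13,-0.96,0,0,0,0,1,0.13,-0.96,0,0,0,0,1,0.13,-0.96,0,0,0,0,1]'

```text
time: 8.9
ee_pos: [0.5641, -0.1526, 0.1032]
tcp_rot: [-180.0, -0.1, 158.7]
wrist_force: [0.5, -0.5, -0.4]
opening: 0.0001
grasp_force: 0.0
```

send_rows --moves '[0.13,-0.96,0,0,0,0,1,0.13,-0.96,0,0,0,0,1,0.13,-0.96,0,0,0,0,1,0.13,-0.96,0,0,0,0,1,0,0,-0.5,0,0,0,1,0,0,-0.6,0,0,0,1,0,0,0,0,0,0,1,0,0,0,0,0,0,1]'

```text
time: 9.9
ee_pos: [0.5775, -0.2471, 0.0764]
tcp_rot: [180.0, -0.0, 158.8]
wrist_force: [0.1, -0.6, 0.3]
opening: -0.0004
grasp_force: 0.0
```

send_rows --moves '[0,0,-0.3,0,0,0,1,0,0,-0.4,0,0,0,1,0,0,0,0,0,0,1,0,0,0,0,0,0,1,0,0,0,0,0,0,1]'

```text
time: 10.52
ee_pos: [0.5783, -0.2476, 0.0601]
tcp_rot: [180.0, 0.1, 158.8]
wrist_force: [0.1, 2.5, 9.8]
opening: 0.0001
grasp_force: 5.0
```

```bash
python3 - <<'E'
from h import *
for i in range(3):
    c=bot.camera("wrist");s=bot.get_obs();print(s["time"],s["ee_pos"],s["wrist_force"])
cv2.imwrite("pics/w3.png",c["color"][:,:,::-1])
E
```

```text
10.575 [ 0.57822759 -0.24757907  0.06011913] [-1.07142113  1.60823474  9.82469801]
10.625 [ 0.57823019 -0.24757153  0.06012013] [-0.96645286  1.44201265  9.8445645 ]
10.675 [ 0.57824313 -0.24760974  0.0601488 ] [-1.53680767  1.58204766  9.80094478]
```

View pics/w3.png

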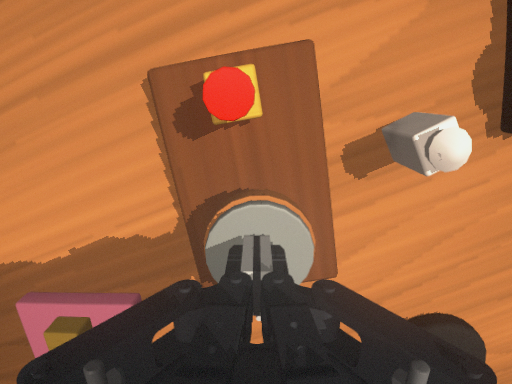

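Forces for about a 10–11 mm press: right 9.8 N, left 6.3 N, middle 3.4 N. The wrist view shows the right pad pressed at (258,240) and its tag up at (229,94). The middle stand is the softest, so its tag at (.465, .012) is the one to push.

send_rows --moves '[0,0,1,0,0,0,1,0,0,1,0,0,0,1,-0.41,0.94,0,0,0,0,1,-0.41,0.94,0,0,0,0,1,-0.41,0.94,0,0,0,0,1,-0.41,0.94,0,0,0,0,1,-0.41,0.94,0,0,0,0,1,-0.41,0.94,0,0,0,0,1]'

```text
time: 11.68
ee_pos: [0.5156, -0.1058, 0.1083]
tcp_rot: [-180.0, -0.0, 158.8]
wrist_force: [0.0, -0.1, 0.5]
opening: 0.0001
grasp_force: 0.0
```

send_rows --moves '[-0.41,0.94,0,0,0,0,1,-0.41,0.94,0,0,0,0,1,-0.41,0.94,0,0,0,0,1,-0.41,0.94,0,0,0,0,1,-0.41,0.94,0,0,0,0,1,0,0,0,0,0,0,1,0,0,0,0,0,0,1,0,0,0,0,0,0,1]'

```text
time: 12.68
ee_pos: [0.465, 0.0103, 0.1086]
tcp_rot: [-180.0, -0.0, 158.7]
wrist_force: [-0.1, 0.5, -0.4]
opening: 0.0001
grasp_force: 0.0
```

```bash
python3 - <<'E'
from h import *
s=bot.get_obs();print(s["time"],s["ee_pos"])
c=bot.camera("wrist");im=c["color"];cv2.imwrite("pics/w4.png",im[:,:,::-1])
hsv=cv2.cvtColor(im,cv2.COLOR_RGB2HSV)
m=(((hsv[...,0]<5)|(hsv[...,0]>174))&(hsv[...,1]>190)&(hsv[...,2]>110)).astype('u1')
k,l,st,ce=cv2.connectedComponentsWithStats(m)
for i in range(1,k):
    if st[i,4]>100: print(st[i],ce[i],ray(c,ce[i],.065))
E
```

```text
12.675 [0.46503114 0.01027813 0.10863865]
[243 200  34  34 900] [259.70555556 216.55777778] [0.46387951 0.01365565 0.065     ]
[  0 334  24  22 371] [ 10.71698113 344.61455526] [ 0.49820891 -0.22943739  0.065     ]
```

View pics/w4.png

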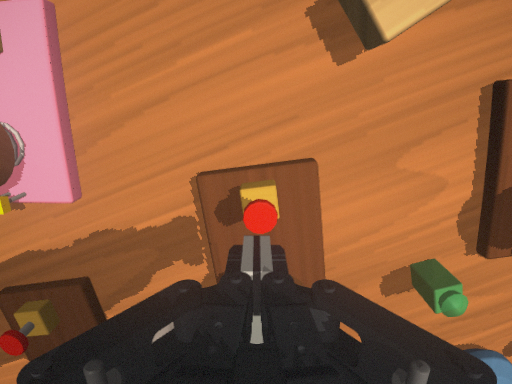

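The wrist view shows the middle tag at (260,217), which puts it at (.464, .0137), just ahead of the fingertips. I'll shift 3 mm and press down.

send_rows --moves '[0,0.12,-0.5,0,0,0,1,0,0,-0.7,0,0,0,1,0,0,-0.4,0,0,0,1,0,0,-0.4,0,0,0,1,0,0,-0.3,0,0,0,1,0,0,-0.1,0,0,0,1,0,0,0,0,0,0,1,0,0,0,0,0,0,1]'

```text
time: 13.72
ee_pos: [0.4646, 0.0138, 0.0499]
tcp_rot: [180.0, 0.0, 158.8]
wrist_force: [-9.5, -1.1, 13.6]
opening: -0.0001
grasp_force: 7.2
```

Force rose to 13.6 N at z = 0.050, so the tag is at its hard stop. I'll lift clear and check.

send_rows --moves '[0,0,0.8,0,0,0,1,0,0,1,0,0,0,1,0,0,1,0,0,0,1,-0.8,0,1,0,0,0,1,-1,0,1,0,0,0,1,-1,0,0,0,0,0,1,-1,0,0,0,0,0,1,0,0,0,0,0,0,1]'

```text
time: 14.72
ee_pos: [0.3694, 0.0139, 0.1691]
tcp_rot: [180.0, 0.1, 158.8]
wrist_force: [0.4, 0.1, -0.1]
opening: -0.0003
grasp_force: 0.0
```

```bash
python3 - <<'E'
from h import *
s=bot.get_obs();print(s["time"],s["ee_pos"],s["wrist_force"])
c=bot.camera("scene");im=c["color"]
a=cv2.resize(im[125:300,180:355,::-1],None,fx=3.4,fy=3.4,interpolation=cv2.INTER_CUBIC)
cv2.imwrite("pics/s2.png",a)
E
```

```text
14.725 [0.36941179 0.01391165 0.1691319 ] [ 0.38144068  0.06311251 -0.14696762]
```

View pics/s2.png

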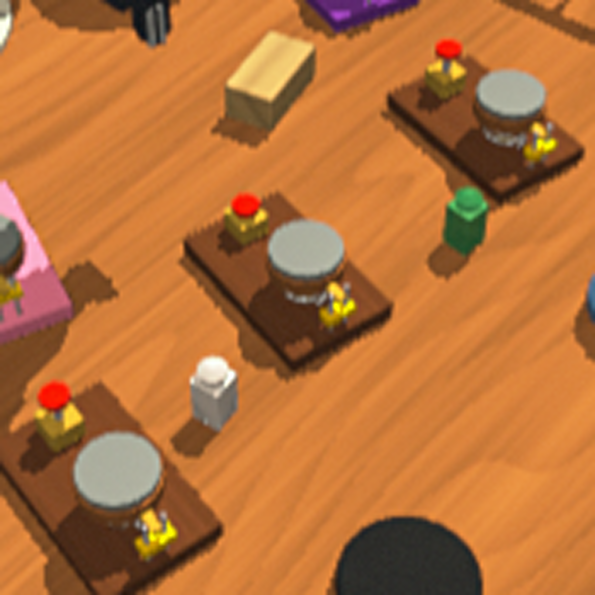

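The middle tag (245,205) is down, and the left tag (448,48) and right tag (54,395) are up. All pads have sprung back, the riders are lowered, and the seals are in place.

```bash
python3 -c "
from h import *
print(bot.job_done())"
```

```text
the job is handed in; nothing more can be done
None
```

I pressed all three pads about 11 mm (left 6.3 N, middle 3.4 N, right 9.8 N), pushed the red tag of the softest, middle stand down to its hard stop, left the other two tags up, and handed the job in at about 14.7 s; no verdict was returned.

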